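# Third hand at the blank-clamping jig

### The arm

A 7-joint arm with a two-finger parallel gripper is mounted at the origin on the work surface. World frame = base frame: x ahead of the robot, y to its left, z up, the work surface at z = 0. Lengths are in m, angles in rad, forces in N, time in s.
With the tool pointing down it reaches from about 0.4 to 0.85 m from the base axis. Payload 4.4 kg.
Tool frame: the origin (TCP) lies on the centre line of the jaws, within the pads' length; the fingertips stand 14 mm ahead of it and the grasp point (between the pads) lies 5 mm behind it; z points along the fingers, y is the direction in which the jaws open and shut (so a half turn about z gives the same grasp; the last joint's range is limited). The gripper opens to 94 mm and grips with 3 to 60 N. Pads are 16 mm wide; open, the fingers measure 119 mm over their backs; the gripper's body (75 mm by 177 mm) begins 78 mm behind the grasp point.
Start: joints at [1.173, 0.628, 0.038, 1.517, -0.027, 0.996, -0.02], TCP at [0.212, -0.615, 0.184] pointing down, gripper open.
Joint ranges: [-3.06, 3.06], [-0.37, 2.12], [-1.25, 1.32], [0.18, 2.47], [-1.1, 4.24], [0.23, 1.98], [-2.94, 2.94]. Speed limits (rad/s): [2.57, 2.57, 3.14, 3.14, 3.14, 3.14, 3.14].

### API

Orientations are given as [roll, pitch, yaw] about the fixed x, y, z axes, in that order (R = Rz(yaw) Ry(pitch) Rx(roll)).
In Python, from station import sensors, cams, order gives the robot as it stands.
- The arm moves only by the tool carry_out, never from a script. Its argument "series" is a list of rows, each a list of 7 numbers: the shift along the tool's x, y, z in m, then the turn, a rotation vector about the tool's x, y, z in rad, then the closure, from -1 (fully open) to 1 (shut), so that 0 is half open. A call has exactly 8 rows; each row is the pose to reach, as a shift and turn from the pose commanded when the call began, along the tool's axes at that moment; what a row does not reach only later rows make up. A row lasts 1/10 s, in which the tool goes at most 50 mm and 8.59 degrees, less where a joint would pass 70% of its speed; a pose out of reach is approached as far as the arm can. A call with a gripper value outside its range is refused whole. The fingers move at their own pace and stop on an object; "force" is the grip in N (left out, the last holds). Time passes only in rows, so rows that repeat a pose let the fingers close, or fill a call up. It gives the time, the measured TCP pose, the force and the opening at its end, in the units of the state.
- sensors.read_state(): the state, without advancing time (a new reading comes with each control period).
- cams.read_camera(name): name is "side" or "top"; returns (picture, depth): 480x640x3 uint8, red, green, blue; 480x640 float32, m along the optical axis (not along the pixel's ray), 0 where there is no reading.
- cams.calibration(name): a dict with "fx", "fy", "cx", "cy" (pixels), "xyz" and "rotation" of the camera in the world. Camera axes: x right, y up, looking along -z (the intrinsics and any distortion apply to the point x, -y, -z); pixel columns grow to the right and rows downward; lengths in m; the calibration is good to about 2 mm. A picture is of the moment at which its call begins. calibration takes no time and is no camera call.
- order.finish_job(): hands the job in, once; it reports no verdict.
The state is a dict: "t": time; "joint_pos": joint angles; "joint_velocities": joint speeds; "joint_efforts": joint torques, N m; "position": TCP position; "ee_rot": TCP orientation; "contact_force": force on the tool from outside, world axes, zero at the start; "wrist_torque": the same for the moment, N m; "width": finger opening in m.
Only numpy, scipy, OpenCV 4.12 (cv2) and the standard library are available. Lean on these libraries where they do the work, as an engineer would, in place of code of your own. Each camera call takes 0.05 s, during which the arm holds its last target.

### The job

Pick up the dark walnut blank and lay it flat on the bed of the clamping jig, snug along the low side fence and still clear of the brass sprung stop; then slide it end-on against the stop until the black pointer is inside the green band, never into the last few millimetres of the stop's travel. Be my third hand while I do up the clamp screw: keep that push steady for at least three seconds and finish while still holding the blank there, letting go of nothing. Leave the pale blank, the jar, the dish and the caliper where they are.

Things in the scene. Friction and masses are not known exactly. Their poses are not given: they have to be found in the camera images.
- walnut_mid (a point): Centre of the dark brown walnut blank, a loose square bar 130 x 32 x 32 mm, about 90 g, lying on the bench; this point is half-way up (16 mm above its underside). Its x axis runs along the 130 mm length, z up; both ends are alike.
- maple_mid (a point): Centre of the pale maple blank, same size and shape as the walnut one (130 x 32 x 32 mm, x along its length), loose; leave it alone. The two blanks may lie in either place.
- jig: Clamping jig fixed to the bench: dark steel base 320 x 90 mm, 15 mm thick, whose top is the bed. Origin at the centre of the base's underside, z up; x points along the base from its open end (x = -160 mm) to the brass sprung stop, i.e. the way to push; the fence is on the +y side. The red plunger housing, x = 70 to 100 mm, stands 34 mm above the bed.
- fence (a point): Middle of the inner face of the jig's aluminium side fence, at bed height: jig x = -60, y = +16, z = 15 mm. The fence runs from jig x = -160 to +40 mm, is 10 mm thick and only 8 mm tall above the bed. A 32 mm blank touching it lies centred on jig y = 0; a gap of a few mm (up to 8) does no harm.
- clamp_tip (a point): Tip of the clamp screw, backed off: jig x = 22, y = -26, z = 34 mm. It points to +y through a red post (jig x = 16 to 28, y = -45 to -31 mm, 34 mm above the bed); black knob out to y = -72 mm. Keep fingers at jig x below 10 mm, clear of it; leave it as it is.
- gauge (a point): Centre of the gauge plate's green band behind the housing: jig x = 123, y = 0, z = 27 mm (the plate's top). Painted across the jig in bands 10 mm long: white (jig x 108 to 118), green (118 to 128), red (128 to 138 mm). The black pointer bar, 3 mm thick, 62 mm wide, just above it, has its middle at jig x = 108 mm + the stop's travel.
- jig_seat (a point): Fixed point of the jig on the bed's top, centred under the front face of the sprung stop at rest: jig x = 20 mm, y = 0, z = 15 mm. Axes as the jig's.
- stop (a joint): How far the brass stop has been pushed in along the jig's +x, in m: 0 at rest, 0.030 at its end. A spring of 0.6 N per mm pushes back (no preload, little friction). The stop's face is 28 mm wide, 3 to 33 mm above the bed, at jig x = 20 mm + this value. It moves an black pointer: in the green band from 0.010 to 0.020 (6 to 12 N), then red.
- jar: Whitish jar with a white cap, 48 mm across, 65 mm tall, loose; origin at the centre of its underside. Leave it alone.
- dish: Small pale wooden dish, 90 mm across, 35 mm tall, loose; origin at the centre of its underside. Leave it alone.
- caliper: Caliper lying flat, 190 mm long along its x, 14 mm tall, loose; origin at the middle of its beam on the bench. Leave it alone.
Things that resemble listed ones, but are neither listed nor needed, are in the scene too. What is shaped like the part that bears walnut_mid but orange is not meant.

How it is judged:
By the outcome, as a careful person would: the job done as asked, in the order asked, and still so for the second after the job is handed in, while the arm keeps its last pose, push and grip.
It also fails if it takes over 48 s, if anything falls off the work surface, if the arm or the gripper's body presses on something with over 40 N, if the wrist force passes 120 N, or if a joint passes its speed limit or range.

## Working session

There is one attempt and no reset: what is moved stays moved. The work goes in short steps, Python scripts to look and compute and a tool call to move; the robot and the scene stay as the last step left them, time stands still between calls to the robot, and variables do not carry over. Pictures are saved under pics/ and viewed, and the job is handed in when it is done.

Besides the shell and the picture viewer there is one more tool, called after "Call:" by a JSON object that holds its "fn" and its "kwargs", one argument or row to a line. carry_out: Moves the arm, as the interface text tells. Its arguments: {"type":"object","properties":{"series":{"type":"array","items":{"type":"array","items":{"type":"number"}}},"force":{"type":"number"}},"required":["series"]}

```bash
ls; mkdir -p pics; python3 - <<'E'
from station import sensors,cams,order
import cv2,numpy as np
print(sensors.read_state())
for n in("top","side"):
    p,d=cams.read_camera(n); cv2.imwrite(f"pics/{n}0.png",p[:,:,::-1]); np.save(f"pics/{n}0d.npy",d); np.save(f"pics/{n}0.npy",p)
    print(n,cams.calibration(n))
E
```

```text
pics
{'t': 0.0, 'joint_pos': array([ 1.17320579,  0.6293195 ,  0.0384316 ,  1.51834368, -0.02699834,
        0.99629516, -0.01998378]), 'joint_velocities': array([ 4.57672895e-04, -5.98201625e-04,  2.81450826e-04,  1.52011214e-03,
       -2.08340158e-04, -2.96689625e-04,  2.06312658e-07]), 'joint_efforts': array([-6.81248130e-04, -5.49728966e+01,  1.14359714e+00, -1.86636865e+01,
       -5.21993567e-02,  2.36438541e-02,  1.72438054e-04]), 'position': array([ 0.2115347 , -0.61388042,  0.18297901]), 'ee_rot': array([-3.13974468e+00,  1.77708180e-05,  3.31816607e-01]), 'contact_force': array([-0.56400415, -0.08942816, -0.36675199]), 'wrist_torque': array([ 0.01048642, -0.03482542, -0.04430303]), 'width': 0.09399187303524383}
top {'fx': 455.5567718230654, 'fy': 455.5567718230654, 'cx': 321.62094727567774, 'cy': 239.8844613748358, 'xyz': array([ 0.44531792, -0.02055783,  1.23193075]), 'rotation': array([ 0.12270134, -0.0018856 , -1.56086585])}
side {'fx': 548.7859426431864, 'fy': 548.7859426431864, 'cx': 317.5530075219125, 'cy': 244.67607727628138, 'xyz': array([0.34564814, 1.02497873, 0.90851291]), 'rotation': array([ 0.91228096, -0.00448219, -2.91455796])}
```

View pics/top0.png

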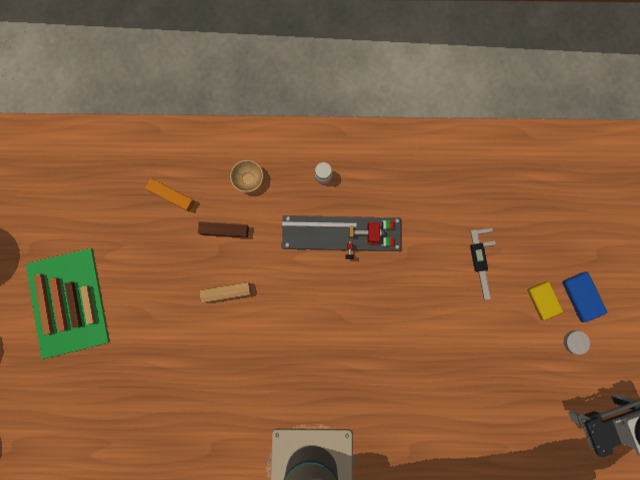

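View pics/side0.png

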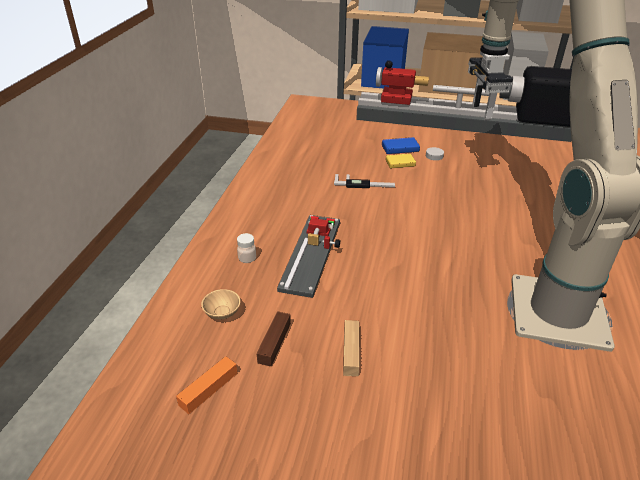

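The top view shows the walnut blank near pixel (223,230), the maple at (225,293), and the jig centred at about (341,233) with its stop to the right (world -y) and its fence on the far side. The side view agrees. Next I'll measure them.

```bash
cat > h.py <<'E'
import numpy as np,cv2
from station import sensors,cams,order
from scipy.spatial.transform import Rotation as Ro
def ray(n,uv,z):
    c=cams.calibration(n); uv=np.atleast_2d(np.asarray(uv,float))
    R=Ro.from_euler('xyz',c['rotation']).as_matrix()
    d=np.c_[(uv[:,0]-c['cx'])/c['fx'],-(uv[:,1]-c['cy'])/c['fy'],-np.ones(len(uv))]@R.T
    o=np.array(c['xyz']); return o+d*((z-o[2])/d[:,2])[:,None]
def cloud(n,depth):
    c=cams.calibration(n);v,u=np.mgrid[:480,:640]
    R=Ro.from_euler('xyz',c['rotation']).as_matrix()
    P=np.stack([(u-c['cx'])/c['fx']*depth,-(v-c['cy'])/c['fy']*depth,-depth],-1)
    return P@R.T+np.array(c['xyz'])
def proj(n,P):
    c=cams.calibration(n);R=Ro.from_euler('xyz',c['rotation']).as_matrix()
    q=(np.atleast_2d(P)-c['xyz'])@R
    return np.c_[c['cx']-c['fx']*q[:,0]/q[:,2],c['cy']+c['fy']*q[:,1]/q[:,2]]
def shot(n,tag):
    p,d=cams.read_camera(n);cv2.imwrite(f"pics/{n}{tag}.png",p[:,:,::-1]);np.save(f"pics/{n}{tag}d.npy",d);np.save(f"pics/{n}{tag}.npy",p);return p,d
E
python3 - <<'E'
from h import *
for n in("top","side"):
    p=np.load(f"pics/{n}0.npy");d=np.load(f"pics/{n}0d.npy");C=cloud(n,d)
    wx,wy,wz=C[...,0],C[...,1],C[...,2]
    print(n,"bench z",np.median(wz[(wx>.3)&(wx<.5)&(abs(wy)<.4)]))
    for name,(x0,x1,y0,y1,lo,hi) in {"walnut":(.41,.53,.16,.36,.026,.04),"maple":(.25,.40,.12,.36,.026,.04),"jigbed":(.38,.56,-.25,.12,.010,.019),"fence":(.38,.56,-.25,.12,.020,.026),"dish":(.5,.7,.1,.3,.01,.05),"jar":(.55,.7,-.1,.06,.05,.08)}.items():
        m=((wx>x0)&(wx<x1)&(wy>y0)&(wy<y1)&(wz>lo)&(wz<hi)&(d>0)).astype(np.uint8)
        if name=='jigbed':m=m
        Q=C[m>0][:,:2]
        r=cv2.minAreaRect((Q*1000).astype(np.float32))
        print(name,m.sum(),"z",np.median(wz[m>0]).round(4),"c",np.round(r[0],1),"size",np.round(r[1],1),"ang",round(r[2],2))
E
python3 - <<'E'
import cv2
p=cv2.imread('pics/top0.png');cv2.imwrite('pics/jz.png',cv2.resize(p[205:260,190:410],None,fx=3.6,fy=3.6,interpolation=cv2.INTER_CUBIC))
E
```

```text
top bench z -0.0011688267274998498
walnut 599 z 0.0305 c [454.1 232.7] size [ 32.1 130. ] ang 9.69
maple 0 z nan c [0. 0.] size [0. 0.] ang 0.0
jigbed 0 z nan c [0. 0.] size [0. 0.] ang 0.0
fence 0 z nan c [0. 0.] size [0. 0.] ang 0.0
dish 582 z 0.0302 c [622.  239.7] size [121.   32.7] ang 86.95
jar 6 z 0.0506 c [595.  -95.4] size [ 5.1 34.4] ang 81.6
side bench z 0.0006774038984812547
walnut 710 z 0.0322 c [451.8 233.9] size [ 30.7 133.9] ang 9.66
maple 0 z nan c [0. 0.] size [0. 0.] ang 0.0
jigbed 0 z nan c [0. 0.] size [0. 0.] ang 0.0
fence 1 z 0.0246 c [544.6 -91.7] size [0. 0.] ang 0.0
dish 731 z 0.0318 c [618.4 239.1] size [121.9  33.7] ang 86.23
jar 19 z 0.0513 c [597.2 -92.6] size [10.8 55. ] ang 87.71
  return _methods._mean(a, axis=axis, dtype=dtype,
  ret = ret.dtype.type(ret / rcount)
```

View pics/jz.png

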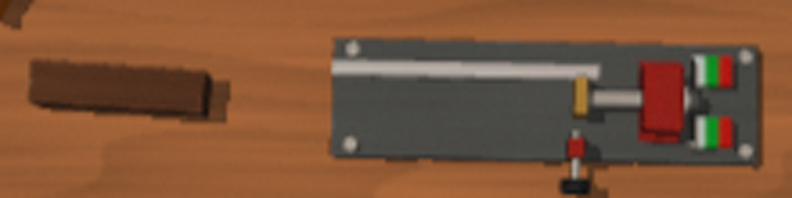

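My guessed regions were off: the camera is tilted, so the "walnut" box caught the maple at x≈0.454 and the "dish" box caught the walnut at x≈0.62. I'll redo this with colour gates.

```bash
python3 - <<'E'
from h import *
for n in("top","side"):
    p=np.load(f"pics/{n}0.npy");d=np.load(f"pics/{n}0d.npy");C=cloud(n,d);h=cv2.cvtColor(p,cv2.COLOR_RGB2HSV)
    off=-.0012 if n=="top" else .0007
    wx,wy,wz=C[...,0],C[...,1],C[...,2]-off
    H,S,V=[h[...,i].astype(int) for i in range(3)]
    gray=(S<70)
    T=True|(S>0)
    for name,(x0,x1,y0,y1,lo,hi,g) in {"walnut":(.57,.67,.15,.33,.028,.037,T),"maple":(.40,.53,.12,.36,.028,.037,T),"jigbed":(.52,.70,-.3,.12,.011,.019,T),"fence":(.52,.70,-.3,.12,.020,.027,V>130),"dish":(.67,.85,.1,.27,.03,.045,T),"jar":(.65,.85,-.1,.06,.055,.08,T),"cal":(.45,.75,-.6,-.3,.006,.03,T)}.items():
        m=((wx>x0)&(wx<x1)&(wy>y0)&(wy<y1)&(wz>lo)&(wz<hi)&(d>0)&g)
        Q=C[m][:,:2]
        r=cv2.minAreaRect((Q*1000).astype(np.float32))
        print(n,name,m.sum(),"z",np.median(wz[m]).round(4),"c",np.round(r[0],1),"size",np.round(r[1],1),"ang",round(r[2],2),"med",np.median(Q,0).round(4))
    # colours: brass, red, green near jig
    jr=(wx>.5)&(wx<.72)&(wy>-.32)&(wy<.12)
    for nm,m,zz in(("red",(H<5)|(H>174),(.03,.06)),("green",(H>45)&(H<80),(.02,.035)),("brass",(H>15)&(H<28),(.03,.055))):
        m=m&(S>130)&(V>90)&jr
        print(nm,[ (i,np.median(C[m],0).round(4), C[m].min(0).round(3),C[m].max(0).round(3)) for i in (m.sum(),)])
E
```

```text
top walnut 546 z 0.0317 c [622.5 244.2] size [129.4  32.6] ang 87.18 med [0.6225 0.2441]
top maple 579 z 0.0318 c [454.  232.6] size [ 31.9 129.9] ang 9.98 med [0.4538 0.2307]
top jigbed 2711 z 0.0151 c [617.1 -73.5] size [320.   90.5] ang 89.49 med [ 0.612 -0.052]
top fence 281 z 0.0236 c [614.3 -70.3] size [312.4  75.5] ang 89.6 med [ 0.6376 -0.0354]
top dish 190 z 0.0341 c [766.2 184.2] size [87.1 86.8] ang 0.0 med [0.7735 0.1897]
top jar 214 z 0.0647 c [776.6 -21.8] size [42.9 39.6] ang 0.39 med [ 0.7751 -0.023 ]
top cal 926 z 0.012 c [ 597.1 -453.6] size [297.8 289.2] ang 88.94 med [ 0.5483 -0.4526]
red [(np.int64(323), array([ 0.6108, -0.1613,  0.0464]), array([ 0.572, -0.215,  0.009]), array([ 0.65 , -0.09 ,  0.054]))]
green [(np.int64(53), array([ 0.6036, -0.1958,  0.026 ]), array([ 0.582, -0.199,  0.022]), array([ 0.649, -0.193,  0.032]))]
brass [(np.int64(33), array([ 0.6127, -0.0984,  0.0465]), array([ 0.603, -0.101,  0.04 ]), array([ 0.626, -0.093,  0.052]))]
side walnut 684 z 0.0315 c [619.4 245.2] size [134.4  34.6] ang 87.55 med [0.6187 0.2505]
side maple 683 z 0.0316 
[... 182 characters left out ...]
[614.  -66.8] size [311.8  76.5] ang 89.2 med [ 0.6346 -0.046 ]
side dish 235 z 0.0337 c [764.8 183.4] size [88.3 90.2] ang 38.07 med [0.7698 0.174 ]
side jar 184 z 0.0646 c [773.  -20.9] size [42.1 43.8] ang 38.23 med [ 0.7718 -0.0173]
side cal 442 z 0.012 c [ 598.  -453.2] size [325.1 264.5] ang 6.44 med [ 0.5457 -0.449 ]
red [(np.int64(365), array([ 0.6029, -0.1462,  0.0406]), array([ 0.569, -0.231,  0.013]), array([ 0.645, -0.083,  0.054]))]
green [(np.int64(11), array([ 0.5847, -0.1947,  0.0295]), array([ 0.579, -0.201,  0.026]), array([ 0.647, -0.171,  0.046]))]
brass [(np.int64(106), array([ 0.614 , -0.094 ,  0.0363]), array([ 0.591, -0.197,  0.018]), array([ 0.638, -0.088,  0.052]))]
```

Both cameras agree on the relative positions. The walnut is at about (0.621, 0.245) with yaw 87.4°, and the jig is at about (0.6155, -0.073) with its x axis at -90.5°. Sizes and heights match the given ones. I'll start the approach at a raised height.

```bash
cat >> h.py <<'E'
def go(t,yaw,cur=None,cyaw=None):
    s=sensors.read_state()
    p=s['position'] if cur is None else np.array(cur); a=s['ee_rot'][2] if cyaw is None else cyaw
    d=np.array(t)-p
    c,s_=np.cos(a),np.sin(a)
    print("shift",np.round([d[0]*c+d[1]*s_,d[0]*s_-d[1]*c,-d[2]],4),"turn z",round(-(yaw-a),4))
E
python3 - <<'E'
from h import *
go([.45,-.11,.26],1.0,[.212,-.615,.184],.3318)
E
```

```text
shift [ 0.3895 -0.3999 -0.076 ] turn z -0.6682
```

Call:
{"fn": "carry_out", "kwargs": {
  "series": [
    [0.01, -0.01, -0.01, 0, 0, -0.04, -1],
    [0.035, -0.036, -0.025, 0, 0, -0.12, -1],
    [0.065, -0.067, -0.04, 0, 0, -0.22, -1],
    [0.095, -0.098, -0.055, 0, 0, -0.32, -1],
    [0.125, -0.13, -0.07, 0, 0, -0.42, -1],
    [0.155, -0.16, -0.076, 0, 0, -0.52, -1],
    [0.185, -0.19, -0.076, 0, 0, -0.62, -1],
    [0.215, -0.22, -0.076, 0, 0, -0.67, -1]
  ],
  "force": 30
}}

```text
t: 0.9
position: [0.344, -0.334, 0.2609]
ee_rot: [3.14, 0.0, 1.007]
contact_force: [1.3, -0.1, -1.0]
width: 0.094
```

```bash
python3 - <<'E'
from h import *
s=sensors.read_state();print(s['t'],s['position'],s['ee_rot'],s['joint_pos'])
c,q=np.cos(.3318),np.sin(.3318)
cmd=np.array([.212+.215*c-.22*q,-.615+.215*q+.22*c,.26]);print(cmd,1.0018)
go([.621,.245,.15],1.526,cmd,1.0018)
E
```

```text
0.9 [ 0.34403734 -0.33400299  0.26090845] [3.14026049e+00 3.84509992e-04 1.00743468e+00] [ 0.85764979  0.29701554 -0.19111349  1.86700735  0.06716568  0.98234676
  0.07410907]
[ 0.34360939 -0.33696409  0.26      ] 1.0018
shift [ 0.6397 -0.0799  0.11  ] turn z -0.5242
```

Call:
{"fn": "carry_out", "kwargs": {
  "series": [
    [0.03, -0.004, 0, 0, 0, -0.06, -1],
    [0.07, -0.009, 0, 0, 0, -0.13, -1],
    [0.115, -0.014, 0, 0, 0, -0.2, -1],
    [0.16, -0.02, 0, 0, 0, -0.27, -1],
    [0.205, -0.026, 0, 0, 0, -0.34, -1],
    [0.25, -0.031, 0, 0, 0, -0.41, -1],
    [0.295, -0.037, 0, 0, 0, -0.48, -1],
    [0.34, -0.042, 0, 0, 0, -0.524, -1]
  ]
}}

```text
t: 1.7
position: [0.491, -0.0251, 0.2607]
ee_rot: [3.141, 0.001, 1.531]
contact_force: [1.3, -0.5, -0.1]
width: 0.0939
```

```bash
python3 - <<'E'
from h import *
a=1.0018;c,q=np.cos(a),np.sin(a)
cmd=np.array([.3436+.34*c-.042*q,-.337+.34*q+.042*c,.26]);print(cmd,sensors.read_state()['position'],sensors.read_state()['ee_rot'])
go([.621,.245,.12],1.526,cmd,1.5258)
E
```

```text
[ 0.49140494 -0.02794062  0.26      ] [ 0.49102922 -0.02508913  0.26066802] [3.14083639e+00 7.84880291e-04 1.53059858e+00]
shift [0.2785 0.1172 0.14  ] turn z -0.0002
```

Call:
{"fn": "carry_out", "kwargs": {
  "series": [
    [0.04, 0.017, 0.015, 0, 0, 0, -1],
    [0.085, 0.036, 0.035, 0, 0, 0, -1],
    [0.13, 0.055, 0.06, 0, 0, 0, -1],
    [0.175, 0.074, 0.085, 0, 0, 0, -1],
    [0.215, 0.091, 0.105, 0, 0, 0, -1],
    [0.25, 0.105, 0.125, 0, 0, 0, -1],
    [0.27, 0.114, 0.14, 0, 0, 0, -1],
    [0.2785, 0.117, 0.14, 0, 0, 0, -1]
  ]
}}

```text
t: 2.5
position: [0.6183, 0.249, 0.1177]
ee_rot: [-3.138, 0.0, 1.532]
contact_force: [-0.4, -0.0, -0.6]
width: 0.0937
```

```bash
python3 - <<'E'
from h import *
p,d=shot("top","1");shot("side","1")
s=sensors.read_state();print(s['t'],s['position'],s['ee_rot'])
cv2.imwrite("pics/c1.png",np.vstack([cv2.resize(p[180:310,130:330,::-1],None,fx=3,fy=3),]))
E
```

```text
2.6 [0.61988518 0.24711398 0.1202968 ] [-3.14126565e+00 -4.05522037e-04  1.52887369e+00]
```

View pics/c1.png

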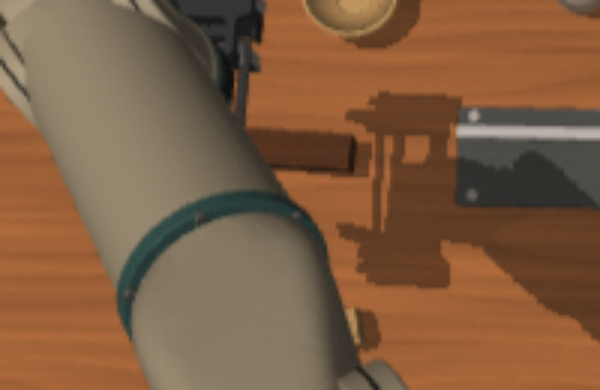

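View pics/side1.png

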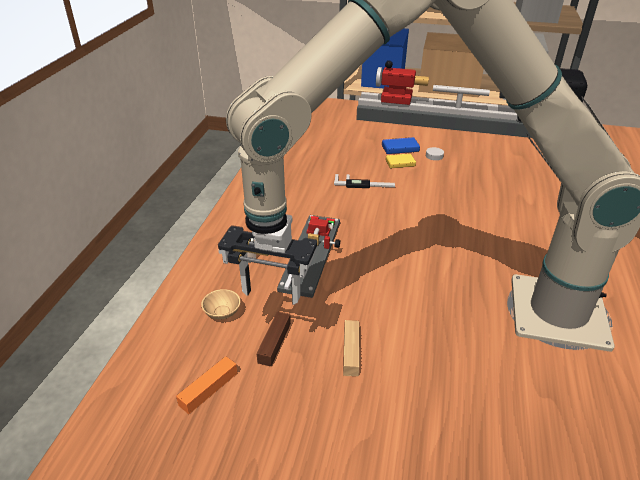

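```bash
python3 - <<'E'
from h import *
print(proj("side",[[.62,.247,.106],[.668,.247,.106],[.572,.247,.106]]))
s=sensors.read_state();print(s['t'],s['position'],s['ee_rot'])
E
```

```text
[[271.40640078 308.61363714]
 [249.38050353 304.90374778]
 [293.7601951  312.3787552 ]]
2.6 [0.61988518 0.24711398 0.1202968 ] [-3.14126565e+00 -4.05522037e-04  1.52887369e+00]
```

Call:
{"fn": "carry_out", "kwargs": {
  "series": [
    [0, 0, 0.015, 0, 0, 0, -1],
    [0, 0, 0.035, 0, 0, 0, -1],
    [0, 0, 0.055, 0, 0, 0, -1],
    [0, 0, 0.073, 0, 0, 0, -1],
    [0, 0, 0.086, 0, 0, 0, -1],
    [0, 0, 0.095, 0, 0, 0, -1],
    [0, 0, 0.095, 0, 0, 0, -1],
    [0, 0, 0.095, 0, 0, 0, -0.5]
  ]
}}

```text
t: 3.4
position: [0.621, 0.2454, 0.0255]
ee_rot: [3.141, -0.0, 1.525]
contact_force: [-0.0, 0.3, 0.6]
width: 0.0888
```

```bash
python3 - <<'E'
from h import *
p,d=shot("side","2")
cv2.imwrite("pics/c2.png",cv2.resize(p[200:400,160:400,::-1],None,fx=3,fy=3))
E
```

```text
(no output)
```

View pics/c2.png

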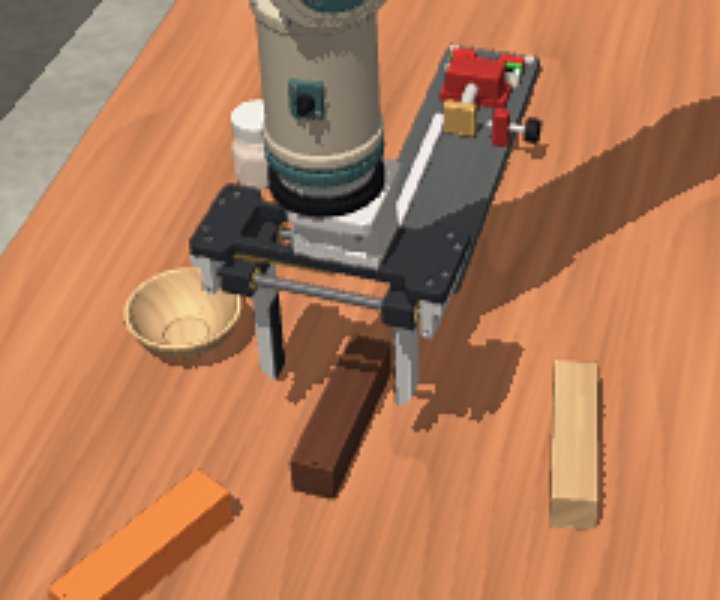

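```bash
python3 - <<'E'
from h import *
print(ray("side",[(251,325),(294.7,333)],.011))
d=np.load("pics/side2d.npy");C=cloud("side",d)
for uv in [(251,323),(252,318),(294,331),(295,325),(295,318)]:print(uv,C[uv[1],uv[0]])
p=np.load("pics/side2.npy");m=(C[...,2]>.028)&(C[...,2]<.037)&(abs(C[...,0]-.62)<.06)&(C[...,1]>.15)&(C[...,1]<.33)&(p.max(2)<90)
r=cv2.minAreaRect((C[m][:,:2]*1000).astype(np.float32));print(r)
p,d=shot("top","2")
C=cloud("top",d)
m=(C[...,2]>.0)&(C[...,2]<.14)&(C[...,0]>.64)&(C[...,0]<.70)&(C[...,1]>.19)&(C[...,1]<.28)
cv2.imwrite("pics/c2t.png",cv2.resize(p[180:310,130:330,::-1],None,fx=3,fy=3))
E
```

```text
[[0.68191248 0.21554573 0.011     ]
 [0.58015785 0.21655608 0.011     ]]
(251, 323) [0.6670559  0.2502124  0.05565706]
(252, 318) [0.66548253 0.24578392 0.06676679]
(294, 331) [0.56976    0.2572001  0.06183293]
(295, 325) [0.5670131  0.25784132 0.0810547 ]
(295, 318) [0.56657138 0.2578503  0.1016142 ]
((618.9338989257812, 246.25357055664062), (132.3358612060547, 33.687984466552734), 86.5102310180664)
```

View pics/c2t.png

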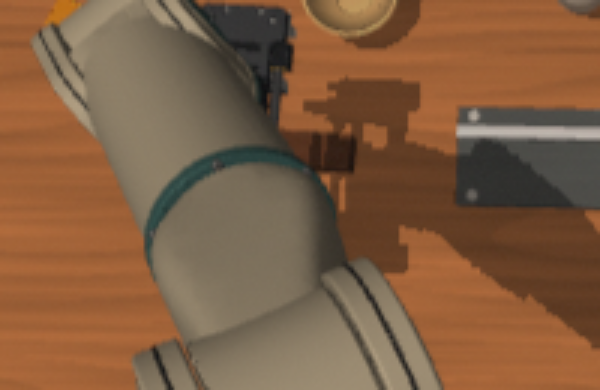

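```bash
python3 - <<'E'
from h import *
shot("side","3")
s=sensors.read_state();print(s['t'],s['position'],s['width'],s['joint_velocities'].round(3),s['joint_pos'].round(3))
for t in "123":
    d=np.load(f"pics/side{t}d.npy");C=cloud("side",d);
    for lo,hi in((.64,.70),(.55,.60)):
        m=(C[...,0]>lo)&(C[...,0]<hi)&(C[...,1]>.20)&(C[...,1]<.29)&(C[...,2]>.012)&(C[...,2]<.2)
        Q=C[m];k=np.argsort(Q[:,2])[:25];print(t,m.sum(),Q[k].mean(0).round(3),Q[:,2].min().round(3),np.percentile(Q,[5,95],0).round(3).tolist())
p=np.load("pics/side3.npy")
cv2.imwrite("pics/c3.png",cv2.resize(p[240:360,200:340,::-1],None,fx=5,fy=5))
E
```

```text
3.55 [0.62128507 0.2458374  0.02587052] 0.0778059847941512 [-0.001  0.     0.001  0.002 -0.001 -0.    -0.   ] [-0.227  0.858 -0.338  1.579  0.37   0.767 -0.77 ]
1 194 [0.669 0.251 0.146] 0.14 [[0.666, 0.24, 0.146], [0.678, 0.257, 0.197]]
1 160 [0.567 0.258 0.15 ] 0.141 [[0.56, 0.247, 0.148], [0.571, 0.261, 0.197]]
2 1088 [0.668 0.246 0.053] 0.045 [[0.65, 0.22, 0.07], [0.697, 0.275, 0.189]]
2 839 [0.571 0.252 0.056] 0.032 [[0.553, 0.228, 0.069], [0.594, 0.281, 0.194]]
3 1104 [0.665 0.248 0.054] 0.047 [[0.65, 0.22, 0.071], [0.697, 0.276, 0.189]]
3 843 [0.574 0.252 0.057] 0.048 [[0.553, 0.229, 0.07], [0.594, 0.281, 0.194]]
```

View pics/c3.png

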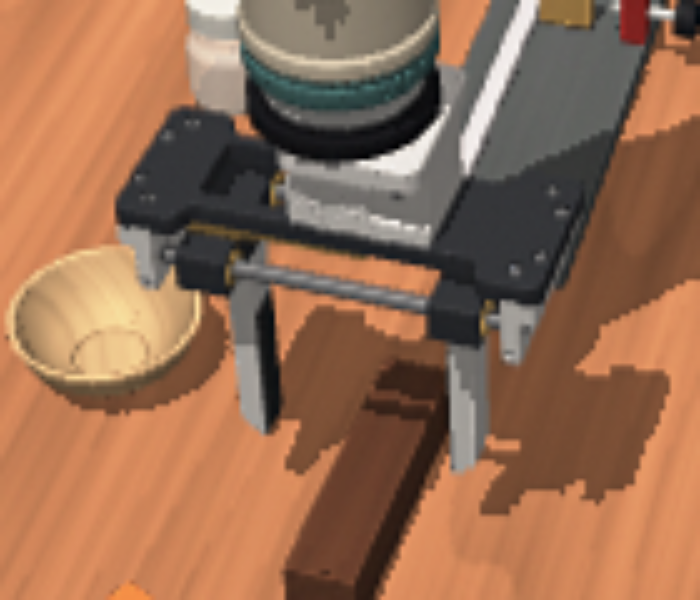

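The depth image puts the visible fingertips at z≈0.047, with a consistent offset of about +35 mm in both shots. The stated TCP geometry predicts 0.012. I'll find out where the body is before trusting either figure.

```bash
python3 - <<'E'
from h import *
d=np.load("pics/side3d.npy");C=cloud("side",d)
# column through right finger and left black plate
for u in (294,250,300,240):
    print(u,[(v,*C[v,u].round(3)) for v in range(270,338,4)])
d=np.load("pics/side0d.npy")
E
```

```text
294 [(270, np.float64(0.633), np.float64(0.024), np.float64(0.024)), (274, np.float64(0.631), np.float64(0.031), np.float64(0.017)), (278, np.float64(0.573), np.float64(0.235), np.float64(0.189)), (282, np.float64(0.569), np.float64(0.248), np.float64(0.191)), (286, np.float64(0.567), np.float64(0.256), np.float64(0.188)), (290, np.float64(0.564), np.float64(0.269), np.float64(0.189)), (294, np.float64(0.563), np.float64(0.273), np.float64(0.183)), (298, np.float64(0.565), np.float64(0.267), np.float64(0.166)), (302, np.float64(0.561), np.float64(0.282), np.float64(0.171)), (306, np.float64(0.562), np.float64(0.277), np.float64(0.155)), (310, np.float64(0.569), np.float64(0.254), np.float64(0.12)), (314, np.float64(0.569), np.float64(0.257), np.float64(0.112)), (318, np.float64(0.569), np.float64(0.255), np.float64(0.098)), (322, np.float64(0.57), np.float64(0.254), np.float64(0.085)), (326, np.float64(0.57), np.float64(0.256), np.float64(0.076)), (330, np.float64(0.569), np.float64(0.259), np.float64(0.066)), (334, np.float64(0.584), np.float64(0.21), np.float64(0.001))]
250 [(270, 
[... 2551 characters left out ...]
 (294, np.float64(0.675), np.float64(0.273), np.float64(0.159)), (298, np.float64(0.674), np.float64(0.277), np.float64(0.152)), (302, np.float64(0.735), np.float64(0.142), np.float64(0.002)), (306, np.float64(0.732), np.float64(0.151), np.float64(-0.002)), (310, np.float64(0.726), np.float64(0.167), np.float64(0.002)), (314, np.float64(0.722), np.float64(0.178), np.float64(0.0)), (318, np.float64(0.716), np.float64(0.194), np.float64(0.004)), (322, np.float64(0.714), np.float64(0.202), np.float64(-0.0)), (326, np.float64(0.71), np.float64(0.212), np.float64(-0.002)), (330, np.float64(0.706), np.float64(0.225), np.float64(-0.001)), (334, np.float64(0.7), np.float64(0.24), np.float64(0.003))]
```

The fingers and body match the stated gripper lengths, but the whole gripper sits about 36 mm higher than the reported TCP z. In x and y it agrees. So the z reading is biased and I'll trust the cameras. I'll descend in steps, checking force each time.

Call:
{"fn": "carry_out", "kwargs": {
  "series": [
    [0, 0, 0.004, 0, 0, 0, -0.5],
    [0, 0, 0.008, 0, 0, 0, -0.5],
    [0, 0, 0.011, 0, 0, 0, -0.5],
    [0, 0, 0.014, 0, 0, 0, -0.5],
    [0, 0, 0.017, 0, 0, 0, -0.5],
    [0, 0, 0.02, 0, 0, 0, -0.5],
    [0, 0, 0.022, 0, 0, 0, -0.5],
    [0, 0, 0.022, 0, 0, 0, -0.5]
  ]
}}

```text
t: 4.35
position: [0.6204, 0.2454, 0.0025]
ee_rot: [-3.141, 0.0, 1.526]
contact_force: [-0.2, -0.1, -0.2]
width: 0.0705
```

```bash
python3 - <<'E'
from h import *
p,d=shot("side","4")
C=cloud("side",d)
for u in (291,292,293,295,256,255,254,252):
    print(u,[(v,*C[v,u].round(3).tolist()) for v in range(322,350,3)])
cv2.imwrite("pics/c4.png",cv2.resize(p[240:360,200:340,::-1],None,fx=5,fy=5))
E
```

```text
291 [(322, 0.577, 0.254, 0.084), (325, 0.576, 0.256, 0.077), (328, 0.577, 0.256, 0.068), (331, 0.577, 0.255, 0.058), (334, 0.577, 0.257, 0.051), (337, 0.577, 0.257, 0.042), (340, 0.578, 0.256, 0.031), (343, 0.582, 0.242, 0.006), (346, 0.581, 0.245, -0.001), (349, 0.579, 0.254, 0.0)]
292 [(322, 0.574, 0.255, 0.085), (325, 0.574, 0.256, 0.077), (328, 0.575, 0.254, 0.066), (331, 0.575, 0.255, 0.059), (334, 0.575, 0.255, 0.05), (337, 0.576, 0.254, 0.039), (340, 0.583, 0.23, 0.002), (343, 0.58, 0.24, 0.003), (346, 0.579, 0.245, -0.0), (349, 0.577, 0.252, -0.002)]
293 [(322, 0.573, 0.253, 0.084), (325, 0.573, 0.252, 0.074), (328, 0.573, 0.254, 0.067), (331, 0.573, 0.253, 0.057), (334, 0.573, 0.253, 0.047), (337, 0.573, 0.254, 0.039), (340, 0.581, 0.227, -0.0), (343, 0.579, 0.238, 0.002), (346, 0.577, 0.242, -0.003), (349, 0.574, 0.254, 0.001)]
295 [(322, 0.572, 0.239, 0.07), (325, 0.572, 0.24, 0.062), (328, 0.573, 0.238, 0.05), (331, 0.573, 0.239, 0.042), (334, 0.573, 0.24, 0.034), (337, 0.579, 0.219, 0.001), (340, 0.577, 0.226, -0.0), (343, 0.574, 0.237, 0.002), (346, 0.572, 0.244, 0.001)
[... 445 characters left out ...]
-0.002), (337, 0.665, 0.24, 0.002), (340, 0.662, 0.25, 0.004), (343, 0.661, 0.253, -0.002), (346, 0.657, 0.265, 0.001), (349, 0.655, 0.272, 0.0)]
254 [(322, 0.659, 0.252, 0.063), (325, 0.66, 0.252, 0.053), (328, 0.66, 0.253, 0.045), (331, 0.662, 0.25, 0.032), (334, 0.671, 0.231, 0.0), (337, 0.668, 0.239, 0.0), (340, 0.666, 0.245, -0.003), (343, 0.662, 0.256, -0.0), (346, 0.66, 0.263, -0.002), (349, 0.657, 0.273, 0.001)]
252 [(322, 0.665, 0.25, 0.059), (325, 0.665, 0.251, 0.051), (328, 0.665, 0.252, 0.042), (331, 0.666, 0.252, 0.033), (334, 0.675, 0.231, -0.0), (337, 0.672, 0.241, 0.001), (340, 0.67, 0.247, -0.002), (343, 0.667, 0.257, 0.0), (346, 0.664, 0.265, 0.0), (349, 0.661, 0.274, 0.0)]
```

View pics/c4.png

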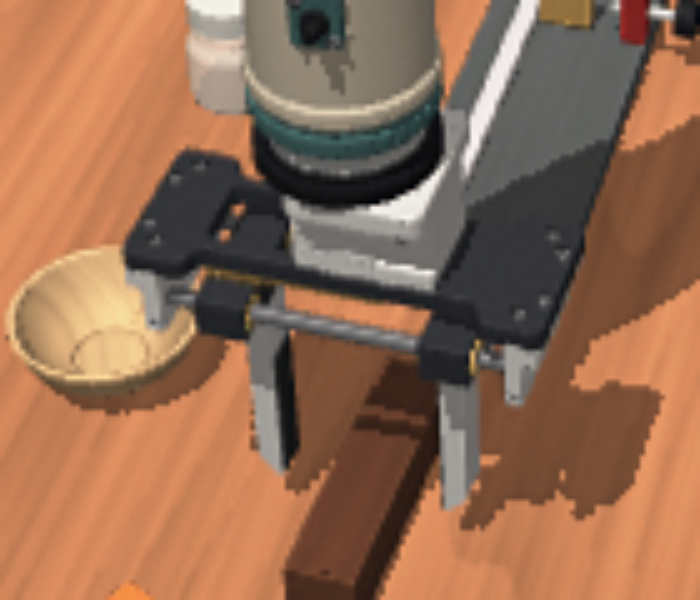

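The force is about zero at reported z=0.0025, where the stated geometry would put the tips below the bench, so the z bias is confirmed at about +37 mm. Going down 15 mm more, which puts the tips near 11 mm.

Call:
{"fn": "carry_out", "kwargs": {
  "series": [
    [0, 0, 0.003, 0, 0, 0, -0.5],
    [0, 0, 0.006, 0, 0, 0, -0.5],
    [0, 0, 0.009, 0, 0, 0, -0.5],
    [0, 0, 0.012, 0, 0, 0, -0.5],
    [0, 0, 0.014, 0, 0, 0, -0.5],
    [0, 0, 0.015, 0, 0, 0, -0.5],
    [0, 0, 0.015, 0, 0, 0, -0.3],
    [0, 0, 0.015, 0, 0, 0, 0]
  ]
}}

```text
t: 5.2
position: [0.6207, 0.2456, -0.012]
ee_rot: [3.141, -0.0, 1.526]
contact_force: [-0.3, 0.4, 0.3]
width: 0.0582
```

```bash
python3 - <<'E'
from h import *
p,d=shot("side","5")
C=cloud("side",d)
for u in (290,291,292,256,258,260):
    print(u,[(v,*C[v,u].round(3).tolist()) for v in range(325,356,3)])
cv2.imwrite("pics/c5.png",cv2.resize(p[250:370,200:340,::-1],None,fx=5,fy=5))
E
```

```text
290 [(325, 0.58, 0.252, 0.072), (328, 0.58, 0.251, 0.062), (331, 0.579, 0.255, 0.058), (334, 0.58, 0.254, 0.047), (337, 0.579, 0.257, 0.041), (340, 0.58, 0.254, 0.029), (343, 0.58, 0.256, 0.021), (346, 0.583, 0.248, 0.002), (349, 0.581, 0.255, 0.001), (352, 0.578, 0.266, 0.004), (355, 0.576, 0.271, 0.0)]
291 [(325, 0.579, 0.247, 0.067), (328, 0.579, 0.246, 0.058), (331, 0.58, 0.246, 0.047), (334, 0.579, 0.25, 0.043), (337, 0.58, 0.247, 0.03), (340, 0.58, 0.246, 0.02), (343, 0.584, 0.237, -0.001), (346, 0.581, 0.247, 0.001), (349, 0.579, 0.252, -0.003), (352, 0.576, 0.263, 0.001), (355, 0.575, 0.268, -0.003)]
292 [(325, 0.579, 0.239, 0.06), (328, 0.579, 0.241, 0.052), (331, 0.579, 0.241, 0.043), (334, 0.579, 0.24, 0.033), (337, 0.579, 0.241, 0.024), (340, 0.583, 0.229, 0.001), (343, 0.581, 0.237, 0.0), (346, 0.579, 0.246, 0.001), (349, 0.577, 0.253, -0.0), (352, 0.574, 0.261, -0.0), (355, 0.572, 0.27, 0.001)]
256 [(325, 0.655, 0.253, 0.056), (328, 0.655, 0.253, 0.046), (331, 0.656, 0.254, 0.038), (334, 0.657, 0.252, 0.026), (337, 0.658, 0.252, 0.016), (340, 0.661, 0.247, 0.001), (343, 0.658, 0.255, 0.001), (346, 0.655, 0.265, 0.002), (349, 0.653, 0.271, 0.0), (352, 0.649, 0.281, 0.002), (355, 0.646, 0.29, 0.003)]
258 [(325, 0.65, 0.253, 0.056), (328, 0.652, 0.251, 0.045), (331, 0.651, 0.254, 0.039), (334, 0.653, 0.251, 0.026), (337, 0.654, 0.251, 0.016), (340, 0.656, 0.246, 0.0), (343, 0.654, 0.252, -0.002), (346, 0.651, 0.264, 0.002), (349, 0.638, 0.297, 0.032), (352, 0.635, 0.306, 0.033), (355, 0.634, 0.308, 0.027)]
260 [(325, 0.649, 0.245, 0.048), (328, 0.65, 0.245, 0.039), (331, 0.649, 0.249, 0.034), (334, 0.65, 0.247, 0.023), (337, 0.65, 0.25, 0.016), (340, 0.652, 0.246, 0.002), (343, 0.649, 0.254, 0.002), (346, 0.636, 0.289, 0.034), (349, 0.634, 0.296, 0.032), (352, 0.631, 0.304, 0.032), (355, 0.63, 0.309, 0.03)]
```

View pics/c5.png

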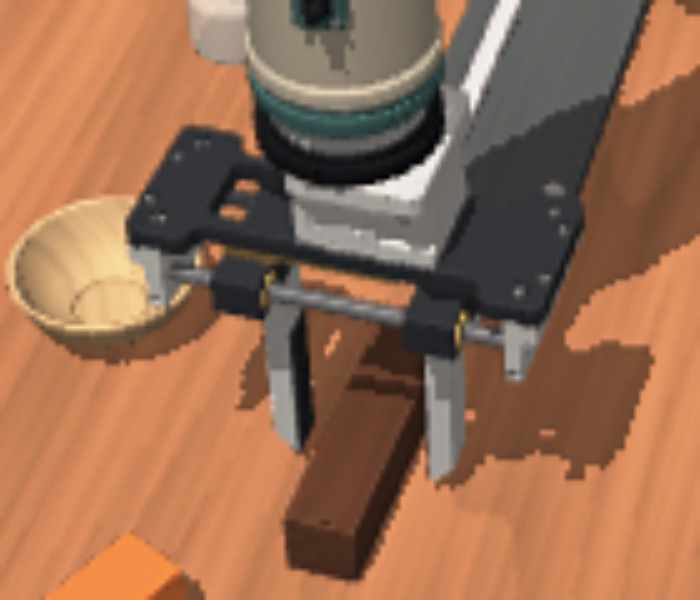

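The tips are at about 12 mm and straddle the walnut mid-length. Closing now.

Call:
{"fn": "carry_out", "kwargs": {
  "series": [
    [0, 0, 0, 0, 0, 0, 0.3],
    [0, 0, 0, 0, 0, 0, 0.4],
    [0, 0, 0, 0, 0, 0, 1],
    [0, 0, 0, 0, 0, 0, 1],
    [0, 0, 0, 0, 0, 0, 1],
    [0, 0, 0, 0, 0, 0, 1],
    [0, 0, -0.004, 0, 0, 0, 1],
    [0, 0, -0.01, 0, 0, 0, 1]
  ],
  "force": 40
}}

```text
t: 6.05
position: [0.6202, 0.2453, -0.0022]
ee_rot: [-3.141, 0.0, 1.526]
contact_force: [-0.2, -0.2, -1.1]
width: 0.0313
```

Call:
{"fn": "carry_out", "kwargs": {
  "series": [
    [0, 0, -0.01, 0, 0, 0, 1],
    [0, 0, -0.02, 0, 0, 0, 1],
    [0, 0, -0.03, 0, 0, 0, 1],
    [0, 0, -0.04, 0, 0, 0, 1],
    [0, 0, -0.047, 0, 0, 0, 1],
    [0, 0, -0.05, 0, 0, 0, 1],
    [0, 0, -0.05, 0, 0, 0, 1],
    [0, 0, -0.05, 0, 0, 0, 1]
  ]
}}

```text
t: 6.85
position: [0.6204, 0.2453, 0.0476]
ee_rot: [-3.141, 0.0, 1.526]
contact_force: [-0.0, -0.5, -1.4]
width: 0.0317
```

```bash
python3 - <<'E'
from h import *
p,d=shot("side","6")
print(sensors.read_state()['position'],sensors.read_state()['ee_rot'],sensors.read_state()['width'])
cv2.imwrite("pics/c6.png",cv2.resize(p[240:380,190:350,::-1],None,fx=4,fy=4))
go([.613,-.003,.048],1.5612,[.621,.245,.048],1.526)
E
```

```text
[0.62025409 0.24525897 0.04739606] [-3.14081415e+00  4.87407927e-04  1.52579964e+00] 0.0318707882030256
shift [-0.2481  0.0031 -0.    ] turn z -0.0352
```

View pics/c6.png

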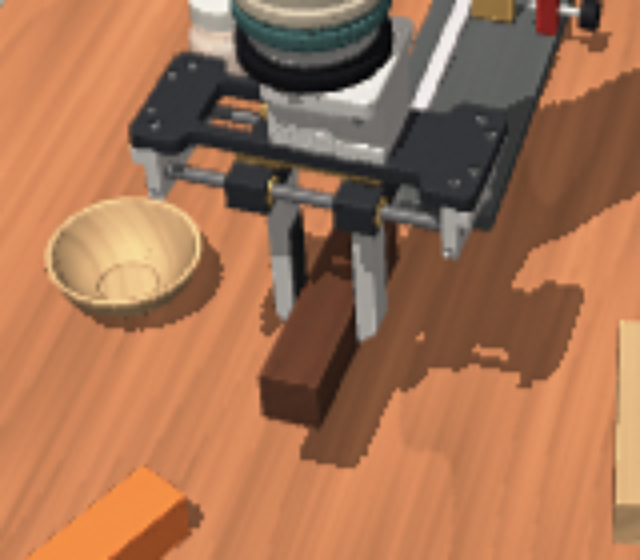

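The walnut is gripped level and lifted. Carrying it over the jig.

Call:
{"fn": "carry_out", "kwargs": {
  "series": [
    [-0.008, 0, 0, 0, 0, 0, 1],
    [-0.025, 0, 0, 0, 0, -0.005, 1],
    [-0.05, 0, 0, 0, 0, -0.01, 1],
    [-0.08, 0.001, 0, 0, 0, -0.015, 1],
    [-0.115, 0.001, 0, 0, 0, -0.02, 1],
    [-0.15, 0.002, 0, 0, 0, -0.025, 1],
    [-0.185, 0.002, 0, 0, 0, -0.03, 1],
    [-0.21, 0.003, 0, 0, 0, -0.035, 1]
  ]
}}

```text
t: 7.7
position: [0.6131, 0.0299, 0.0475]
ee_rot: [-3.14, 0.003, 1.557]
contact_force: [-0.3, -1.2, -1.5]
width: 0.0315
```

Call:
{"fn": "carry_out", "kwargs": {
  "series": [
    [-0.015, 0, 0, 0, 0, 0, 1],
    [-0.025, 0, 0, 0, 0, 0, 1],
    [-0.033, 0, 0, 0, 0, 0, 1],
    [-0.038, 0, 0, 0, 0, 0, 1],
    [-0.038, 0, 0, 0, 0, 0, 1],
    [-0.038, 0, 0, 0, 0, 0, 1],
    [-0.038, 0, 0, 0, 0, 0, 1],
    [-0.038, 0, 0, 0, 0, 0, 1]
  ]
}}

```text
t: 8.5
position: [0.6138, -0.0015, 0.0479]
ee_rot: [3.142, -0.0, 1.562]
contact_force: [0.3, 0.1, -0.6]
width: 0.0318
```

```bash
python3 - <<'E'
from h import *
p,d=shot("side","7");q,e=shot("top","7")
s=sensors.read_state();print(s['t'],s['position'],s['ee_rot'],s['width'],s['contact_force'])
cv2.imwrite("pics/c7.png",np.hstack([cv2.resize(p[190:330,220:380,::-1],(400,350)),cv2.resize(q[180:300,260:420,::-1],(400,300))[:].copy() if 0 else cv2.resize(q[180:320,260:420,::-1],(400,350))]))
E
```

```text
8.6 [ 0.61379286 -0.00191278  0.04790384] [ 3.14153008e+00 -1.50332767e-04  1.56150910e+00] 0.03202336336932382 [ 0.18406367 -0.22961253 -0.25851348]
```

View pics/c7.png

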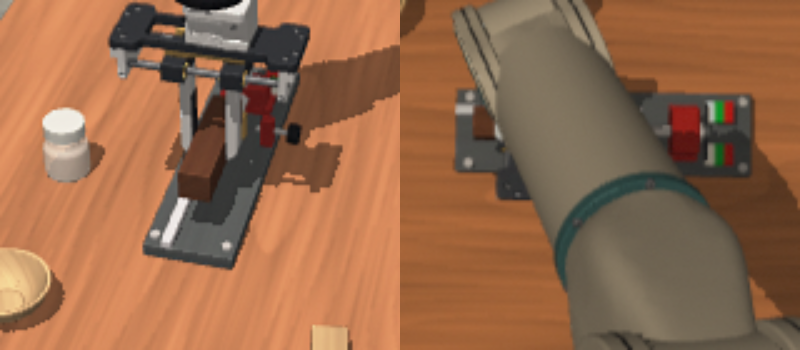

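```bash
cat >> h.py <<'E'
JC={"top":(.6171,-.0735),"side":(.6140,-.0731)}
def tojig(n,P,yaw=np.deg2rad(-90.55)):
    d=P[...,:2]-np.array(JC[n]);c,s=np.cos(yaw),np.sin(yaw)
    return np.stack([d[...,0]*c+d[...,1]*s,-d[...,0]*s+d[...,1]*c,P[...,2]],-1)*1000
def walnut(n,p,d,zlo,zhi):
    J=tojig(n,cloud(n,d));h=cv2.cvtColor(p,cv2.COLOR_RGB2HSV)
    m=(J[...,2]>zlo)&(J[...,2]<zhi)&(abs(J[...,1])<30)&(J[...,0]>-170)&(J[...,0]<60)&(h[...,2]<120)&(h[...,1]>90)&(h[...,0]<15)
    return m,J
E
python3 - <<'E'
from h import *
for n in("side","top"):
    p,d=np.load(f"pics/{n}7.npy"),np.load(f"pics/{n}7d.npy")
    m,J=walnut(n,p,d,50,110);Q=J[m];print(n,m.sum(),np.percentile(Q,[1,5,25,50,75,95,99],0).round(1).tolist())
    k=m&(J[...,2]>np.percentile(Q[:,2],90)-5);r=cv2.minAreaRect(J[k][:,:2].astype(np.float32));print(r,np.median(J[k][:,2]))
E
```

```text
side 528 [[-138.6, -17.8, 62.7], [-136.9, -17.3, 66.1], [-132.6, -10.8, 84.5], [-104.8, -1.9, 91.7], [-73.2, 5.5, 93.3], [-26.8, 12.2, 95.2], [-14.2, 13.9, 96.9]]
((-73.180908203125, -2.2727279663085938), (31.67926597595215, 135.31800842285156), 89.1167984008789) 92.76058040237922
top 102 [[-135.3, -17.9, 66.7], [-134.8, -17.6, 69.6], [-130.3, -14.4, 88.5], [-125.6, -7.7, 90.8], [-120.3, 0.3, 92.0], [-114.7, 9.9, 94.8], [-114.5, 12.5, 96.0]]
((-124.87985229492188, -2.6829710006713867), (20.600231170654297, 30.795499801635742), 1.5683462619781494) 91.24379038300756
```

The carried blank sits at jig x≈-71, y≈-2.5, parallel, with its underside at z≈60 mm. Lowering it 40 mm, then feeling for the bed.

Call:
{"fn": "carry_out", "kwargs": {
  "series": [
    [0, 0, 0.006, 0, 0, 0, 1],
    [0, 0, 0.014, 0, 0, 0, 1],
    [0, 0, 0.022, 0, 0, 0, 1],
    [0, 0, 0.029, 0, 0, 0, 1],
    [0, 0, 0.035, 0, 0, 0, 1],
    [0, 0, 0.039, 0, 0, 0, 1],
    [0, 0, 0.041, 0, 0, 0, 1],
    [0, 0, 0.041, 0, 0, 0, 1]
  ]
}}

```text
t: 9.4
position: [0.6137, -0.0024, 0.0067]
ee_rot: [-3.141, -0.0, 1.561]
contact_force: [0.4, -0.1, -0.8]
width: 0.0317
```

Call:
{"fn": "carry_out", "kwargs": {
  "series": [
    [0, 0, 0.0005, 0, 0, 0, 1],
    [0, 0, 0.001, 0, 0, 0, 1],
    [0, 0, 0.0015, 0, 0, 0, 1],
    [0, 0, 0.002, 0, 0, 0, 1],
    [0, 0, 0.0025, 0, 0, 0, 1],
    [0, 0, 0.003, 0, 0, 0, 1],
    [0, 0, 0.003, 0, 0, 0, 1],
    [0, 0, 0.003, 0, 0, 0, 1]
  ]
}}

```text
t: 10.2
position: [0.6138, -0.0024, 0.0039]
ee_rot: [-3.142, -0.0, 1.561]
contact_force: [0.1, -0.7, 0.4]
width: 0.0317
```

Call:
{"fn": "carry_out", "kwargs": {
  "series": [
    [0, 0, 0.0003, 0, 0, 0, 1],
    [0, 0, 0.0006, 0, 0, 0, 1],
    [0, 0, 0.0009, 0, 0, 0, 1],
    [0, 0, 0.0012, 0, 0, 0, 1],
    [0, 0, 0.0015, 0, 0, 0, 1],
    [0, 0, 0.0015, 0, 0, 0, 1],
    [0, 0, 0.0015, 0, 0, 0, 1],
    [0, 0, 0.0015, 0, 0, 0, 1]
  ]
}}

```text
t: 11.0
position: [0.6138, -0.0024, 0.0029]
ee_rot: [3.141, 0.0, 1.561]
contact_force: [-1.8, 0.2, 5.6]
width: 0.0319
```

```bash
python3 - <<'E'
from h import *
p,d=shot("side","8")
s=sensors.read_state();print(s['t'],s['position'],s['ee_rot'],s['contact_force'],s['wrist_torque'])
m,J=walnut("side",p,d,25,60);Q=J[m];print(np.percentile(Q,[1,50,99],0).round(1).tolist())
k=m&(J[...,2]>np.percentile(Q[:,2],90)-4);r=cv2.minAreaRect(J[k][:,:2].astype(np.float32));print(r,np.median(J[k][:,2]))
cv2.imwrite("pics/c8.png",cv2.resize(p[200:320,240:380,::-1],None,fx=5,fy=5))
E
```

```text
11.05 [ 0.61378153 -0.00245235  0.00292779] [3.14144547e+00 2.02871152e-04 1.56072796e+00] [-1.27096039  0.63619874  5.73198941] [-0.0729801   0.40404111  0.01289078]
[[-138.0, -17.7, 25.6], [-100.0, -1.9, 46.9], [-11.9, 13.3, 51.5]]
((-74.17822265625, -1.5217761993408203), (133.68443298339844, 30.83415985107422), 1.6840883493423462) 47.92938608134012
```

View pics/c8.png

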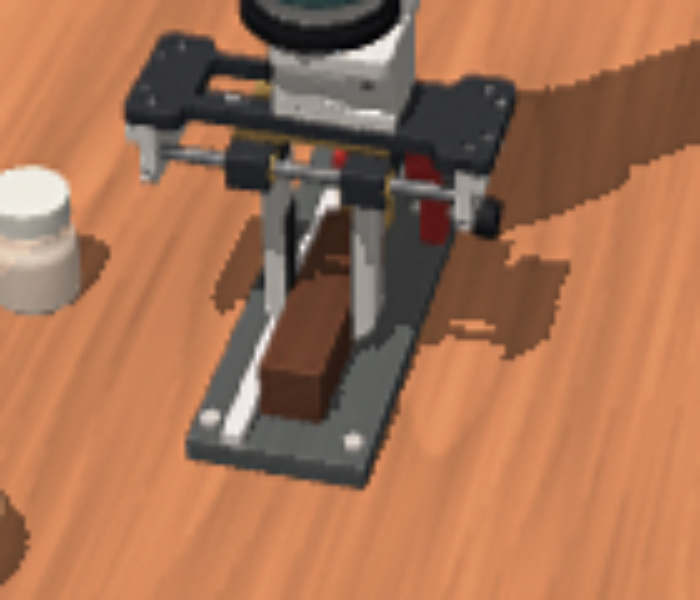

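The blank is flat on the bed, pressed with about 5.6 N, its top at 48 mm as expected. I'll ease the down-force a little and nudge it toward the fence (tool +y), watching the force.

Call:
{"fn": "carry_out", "kwargs": {
  "series": [
    [0, 0, -0.0005, 0, 0, 0, 1],
    [0, 0.0003, -0.0005, 0, 0, 0, 1],
    [0, 0.0006, -0.0005, 0, 0, 0, 1],
    [0, 0.0009, -0.0005, 0, 0, 0, 1],
    [0, 0.0012, -0.0005, 0, 0, 0, 1],
    [0, 0.0015, -0.0005, 0, 0, 0, 1],
    [0, 0.0015, -0.0005, 0, 0, 0, 1],
    [0, 0.0015, -0.0005, 0, 0, 0, 1]
  ]
}}

```text
t: 11.85
position: [0.6139, -0.0025, 0.003]
ee_rot: [-3.139, 0.0, 1.561]
contact_force: [-4.4, -0.0, 6.0]
width: 0.0316
```

Call:
{"fn": "carry_out", "kwargs": {
  "series": [
    [0, 0.0003, 0, 0, 0, 0, 1],
    [0, 0.0005, 0, 0, 0, 0, 1],
    [0, 0.0007, 0, 0, 0, 0, 1],
    [0, 0.0008, 0, 0, 0, 0, 1],
    [0, 0.0009, 0, 0, 0, 0, 1],
    [0, 0.001, 0, 0, 0, 0, 1],
    [0, 0.001, 0, 0, 0, 0, 1],
    [0, 0.001, 0, 0, 0, 0, 1]
  ]
}}

```text
t: 12.65
position: [0.6138, -0.0025, 0.003]
ee_rot: [-3.137, 0.001, 1.561]
contact_force: [-6.3, 0.0, 8.4]
width: 0.0318
```

Call:
{"fn": "carry_out", "kwargs": {
  "series": [
    [0, 0, -0.0002, 0, 0, 0, 1],
    [0, 0, -0.0004, 0, 0, 0, 1],
    [0, 0, -0.0006, 0, 0, 0, 1],
    [0, 0, -0.0008, 0, 0, 0, 1],
    [0, 0, -0.001, 0, 0, 0, 1],
    [0, 0, -0.0012, 0, 0, 0, 1],
    [0, 0, -0.0012, 0, 0, 0, 1],
    [0, 0, -0.0012, 0, 0, 0, 1]
  ]
}}

```text
t: 13.45
position: [0.6155, -0.0025, 0.0038]
ee_rot: [-3.14, 0.0, 1.561]
contact_force: [-3.3, 1.0, -3.3]
width: 0.032
```

```bash
python3 - <<'E'
from h import *
s=sensors.read_state();print(s['t'],s['position'],s['ee_rot'],s['contact_force'],s['wrist_torque'])
E
```

```text
13.45 [ 0.61553726 -0.00250342  0.00375283] [-3.14021864e+00  2.05159453e-04  1.56097753e+00] [-3.33319502  0.96934755 -3.27338922] [0.02395743 0.84926865 0.18293055]
```

Call:
{"fn": "carry_out", "kwargs": {
  "series": [
    [0, 0, 0.0002, 0, 0, 0, 1],
    [0, 0, 0.0003, 0, 0, 0, 1],
    [0, 0, 0.0004, 0, 0, 0, 1],
    [0, 0, 0.0005, 0, 0, 0, 1],
    [0, 0, 0.0006, 0, 0, 0, 1],
    [0, 0, 0.0006, 0, 0, 0, 1],
    [0, 0, 0.0006, 0, 0, 0, 1],
    [0, 0, 0.0006, 0, 0, 0, 1]
  ]
}}

```text
t: 14.25
position: [0.6156, -0.0026, 0.0036]
ee_rot: [-3.141, 0.0, 1.561]
contact_force: [-5.8, -0.0, 0.6]
width: 0.0317
```

```bash
python3 - <<'E'
from h import *
p,d=shot("side","9")
s=sensors.read_state();print(s['t'],s['position'],s['ee_rot'],s['contact_force'],s['wrist_torque'])
m,J=walnut("side",p,d,25,60);Q=J[m]
k=m&(J[...,2]>np.percentile(Q[:,2],90)-4);r=cv2.minAreaRect(J[k][:,:2].astype(np.float32));print(r,np.median(J[k][:,2]))
cv2.imwrite("pics/c9.png",cv2.resize(p[225:305,260:340,::-1],None,fx=7,fy=7,interpolation=cv2.INTER_CUBIC))
E
```

```text
14.3 [ 0.61558739 -0.00256014  0.00362921] [-3.14046388e+00  3.45221917e-04  1.56082155e+00] [-5.98959507  0.32116897 -0.02600024] [0.06310986 1.28402341 0.28743017]
((-73.71852111816406, -0.22493362426757812), (130.19863891601562, 31.59222412109375), 1.8106337785720825) 48.82393674600161
```

View pics/c9.png

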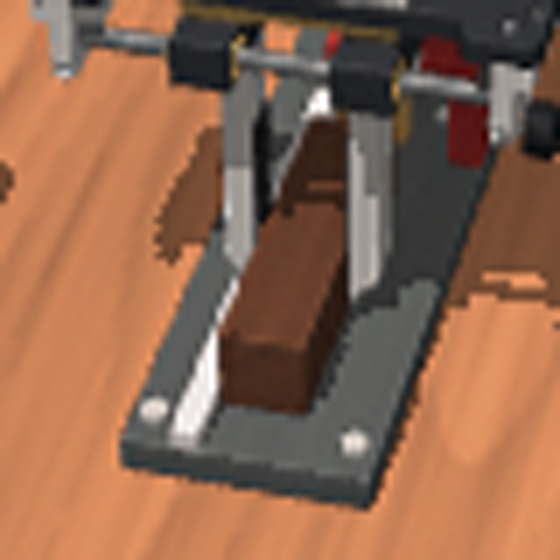

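The blank is now touching the fence: measured jig y≈-0.2, with a 6 N side force. I'll back off slightly for light contact and settle it on the bed.

Call:
{"fn": "carry_out", "kwargs": {
  "series": [
    [0, -0.0002, 0, 0, 0, -0.001, 1],
    [0, -0.0004, 0, 0, 0, -0.002, 1],
    [0, -0.0006, 0.0001, 0, 0, -0.003, 1],
    [0, -0.0007, 0.0003, 0, 0, -0.003, 1],
    [0, -0.0007, 0.0005, 0, 0, -0.003, 1],
    [0, -0.0007, 0.0006, 0, 0, -0.003, 1],
    [0, -0.0007, 0.0006, 0, 0, -0.003, 1],
    [0, -0.0007, 0.0006, 0, 0, -0.003, 1]
  ]
}}

```text
t: 15.1
position: [0.6156, -0.0026, 0.0032]
ee_rot: [3.141, 0.0, 1.563]
contact_force: [-5.8, -0.6, 1.3]
width: 0.0315
```

```bash
python3 - <<'E'
from h import *
s=sensors.read_state();print(s['t'],s['position'],s['ee_rot'],s['contact_force'],s['wrist_torque'])
E
```

```text
15.1 [ 0.6156227  -0.00258728  0.00323972] [3.14142674e+00 1.99659479e-04 1.56337020e+00] [-5.76247868 -0.59037618  1.33141503] [-0.01559294  1.21489858  0.11378244]
```

Call:
{"fn": "carry_out", "kwargs": {
  "series": [
    [-0.001, -0.0003, 0.0001, 0, 0, 0, 1],
    [-0.003, -0.0004, 0.0002, 0, 0, 0, 1],
    [-0.006, -0.0004, 0.0002, 0, 0, 0, 1],
    [-0.01, -0.0004, 0.0002, 0, 0, 0, 1],
    [-0.014, -0.0004, 0.0002, 0, 0, 0, 1],
    [-0.018, -0.0004, 0.0002, 0, 0, 0, 1],
    [-0.02, -0.0004, 0.0002, 0, 0, 0, 1],
    [-0.02, -0.0004, 0.0002, 0, 0, 0, 1]
  ]
}}

```text
t: 15.9
position: [0.6155, -0.0203, 0.0031]
ee_rot: [3.14, -0.003, 1.564]
contact_force: [-4.9, 3.0, 2.0]
width: 0.0314
```

Call:
{"fn": "carry_out", "kwargs": {
  "series": [
    [-0.002, 0, 0, 0, 0, 0, 1],
    [-0.004, 0, 0, 0, 0, 0, 1],
    [-0.006, 0, 0, 0, 0, 0, 1],
    [-0.008, 0, 0, 0, 0, 0, 1],
    [-0.01, 0, 0, 0, 0, 0, 1],
    [-0.012, 0, 0, 0, 0, 0, 1],
    [-0.012, 0, 0, 0, 0, 0, 1],
    [-0.012, 0, 0, 0, 0, 0, 1]
  ]
}}

```text
t: 16.7
position: [0.6154, -0.0308, 0.0031]
ee_rot: [3.14, -0.004, 1.565]
contact_force: [-4.3, 6.1, 2.0]
width: 0.0319
```

```bash
python3 - <<'E'
from h import *
q,e=shot("top","10");p,d=shot("side","10")
s=sensors.read_state();print(s['t'],s['position'],s['ee_rot'],s['contact_force'],s['wrist_torque'])
cv2.imwrite("pics/c10.png",np.hstack([cv2.resize(q[210:260,360:410,::-1],(400,400),interpolation=cv2.INTER_CUBIC),cv2.resize(p[205:285,270:350,::-1],(400,400),interpolation=cv2.INTER_CUBIC)]))
E
```

```text
16.8 [ 0.61539413 -0.03075268  0.00313012] [ 3.14046831 -0.00424069  1.56504051] [-4.50204392  5.46544215  2.09669732] [1.26701328 1.19839909 0.01665191]
```

View pics/c10.png

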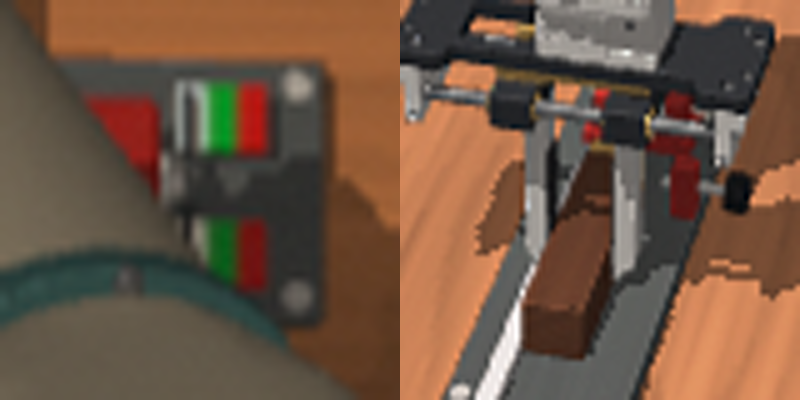

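Top view: the pointer bar is at crop x≈190, between the white band's start (~178) and green's start (~210), so the stop has been pushed in about 4 mm. The upper band pair is visible. Pushing on gently.

Call:
{"fn": "carry_out", "kwargs": {
  "series": [
    [-0.001, 0, 0, 0, 0, 0, 1],
    [-0.0025, 0, 0, 0, 0, 0, 1],
    [-0.004, 0, 0, 0, 0, 0, 1],
    [-0.0055, 0, 0, 0, 0, 0, 1],
    [-0.007, 0, 0, 0, 0, 0, 1],
    [-0.008, 0, 0, 0, 0, 0, 1],
    [-0.009, 0, 0, 0, 0, 0, 1],
    [-0.009, 0, 0, 0, 0, 0, 1]
  ]
}}

```text
t: 17.6
position: [0.6154, -0.0366, 0.0033]
ee_rot: [3.14, -0.008, 1.566]
contact_force: [-6.2, 10.4, 3.2]
width: 0.0319
```

```bash
cat > look.py <<'E'
import sys
from h import *
t=sys.argv[1]
q,e=shot("top",t)
s=sensors.read_state();print(s['t'],s['position'].round(4),s['ee_rot'].round(4),s['contact_force'].round(1),s['wrist_torque'].round(2),s['width'])
# predicted columns of jig x positions on plate top, y=+20 and bar
yaw=np.deg2rad(-90.55);c,n=np.cos(yaw),np.sin(yaw)
def w(x,y,z): return [JC["top"][0]+(x*c-y*n)/1e3,JC["top"][1]+(x*n+y*c)/1e3,z]
for y in(20,):
    print("plate",{x:proj("top",w(x,y,.0258))[0].round(1).tolist() for x in(108,118,128,138)})
for r in range(220,230): print(r,[tuple(int(a) for a in q[r,u]) for u in range(380,396)])
cv2.imwrite(f"pics/c{t}.png",cv2.resize(q[210:260,360:410,::-1],(600,600),interpolation=cv2.INTER_NEAREST))
E
python3 look.py 11
```

```text
17.65 [ 0.6154 -0.0366  0.0033] [ 3.1402 -0.0078  1.5663] [-6.5 11.3  2.3] [2.3  1.41 0.01] 0.031763146732775915
plate {108: [381.6, 224.9], 118: [385.3, 225.0], 128: [389.1, 225.1], 138: [392.8, 225.2]}
220 [(72, 73, 67), (78, 77, 71), (128, 131, 125), (132, 135, 129), (133, 136, 130), (86, 104, 86), (55, 107, 57), (53, 110, 57), (55, 110, 57), (72, 92, 54), (123, 60, 52), (130, 57, 53), (129, 56, 52), (96, 65, 61), (75, 71, 67), (114, 108, 102)]
221 [(72, 71, 67), (87, 84, 77), (166, 171, 164), (173, 178, 171), (174, 179, 172), (84, 97, 84), (32, 118, 44), (23, 136, 39), (20, 137, 38), (86, 97, 34), (161, 45, 25), (168, 31, 25), (168, 32, 27), (109, 57, 52), (75, 70, 66), (102, 98, 92)]
222 [(74, 72, 68), (90, 86, 78), (175, 181, 173), (183, 189, 182), (184, 190, 182), (77, 80, 77), (17, 89, 29), (13, 142, 36), (13, 145, 37), (94, 96, 29), (170, 40, 20), (178, 25, 23), (177, 23, 18), (104, 47, 43), (63, 58, 54), (79, 78, 73)]
223 [(76, 70, 65), (90, 86, 78), (176, 181, 174), (183, 189, 182), (184, 190, 182), (78, 81, 78), (19, 71, 25), (10, 139, 33), (13, 146, 36), (95, 96, 30), (1
[... 830 characters left out ...]
1), (59, 57, 53), (175, 181, 173), (184, 189, 182), (184, 189, 181), (78, 81, 78), (21, 71, 28), (17, 140, 37), (13, 145, 36), (94, 96, 29), (170, 39, 20), (177, 26, 19), (177, 24, 19), (99, 40, 37), (51, 46, 42), (69, 69, 64)]
228 [(62, 51, 47), (59, 57, 53), (140, 141, 133), (147, 149, 141), (146, 148, 141), (64, 65, 61), (21, 64, 27), (14, 109, 30), (15, 121, 32), (87, 78, 27), (144, 32, 20), (148, 22, 19), (149, 21, 18), (91, 40, 36), (51, 45, 43), (70, 70, 66)]
229 [(106, 99, 92), (74, 70, 65), (80, 78, 73), (81, 80, 73), (87, 86, 79), (44, 44, 41), (39, 52, 37), (38, 61, 37), (38, 74, 39), (63, 52, 38), (85, 38, 35), (90, 38, 36), (89, 38, 37), (65, 43, 41), (48, 47, 45), (70, 70, 67)]
```

View pics/c11.png

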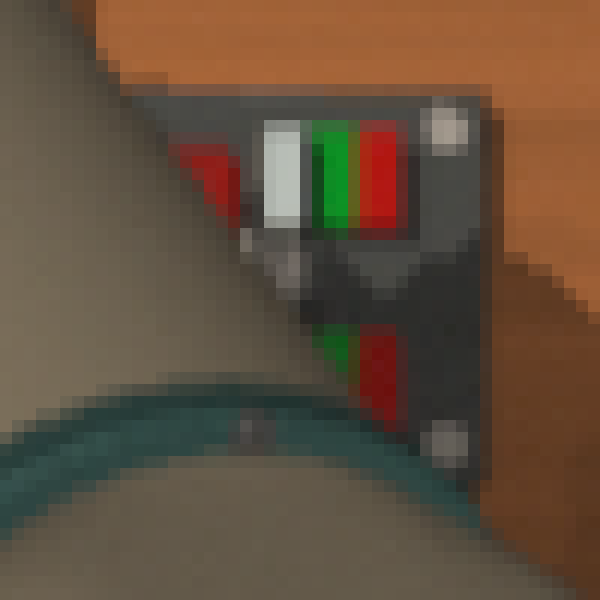

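Pointer columns 385–386 centre at about 385.5, against a green span of 385.3 to 389. That puts the travel at about 10 mm, right at the entry of green. I need about 5 mm more, and I'll also correct the slight pitch droop (-0.008).

Call:
{"fn": "carry_out", "kwargs": {
  "series": [
    [-0.001, 0, 0, 0, -0.002, 0, 1],
    [-0.002, 0, 0, 0, -0.004, 0, 1],
    [-0.003, 0, 0, 0, -0.006, 0, 1],
    [-0.004, 0, 0, 0, -0.008, 0, 1],
    [-0.005, 0, 0, 0, -0.01, 0, 1],
    [-0.006, 0, 0, 0, -0.01, 0, 1],
    [-0.0065, 0, 0, 0, -0.01, 0, 1],
    [-0.0065, 0, 0, 0, -0.01, 0, 1]
  ]
}}

```text
t: 18.45
position: [0.6153, -0.041, 0.003]
ee_rot: [3.14, -0.0, 1.567]
contact_force: [-5.6, 13.2, 1.7]
width: 0.032
```

```bash
python3 look.py 12 | grep -E "^(1|plate|223|225)"; python3 - <<'E'
from h import *
p,d=shot("side","12")
cv2.imwrite("pics/c12s.png",cv2.resize(p[200:300,260:360,::-1],(600,600),interpolation=cv2.INTER_CUBIC))
E
```

```text
18.5 [ 0.6154 -0.0411  0.003 ] [ 3.1401e+00 -3.0000e-04  1.5670e+00] [-5.6 12.6  1.1] [ 3.12  1.39 -0.12] 0.03166644431017523
plate {108: [381.6, 224.9], 118: [385.3, 225.0], 128: [389.1, 225.1], 138: [392.8, 225.2]}
223 [(78, 71, 67), (90, 86, 79), (176, 181, 174), (184, 189, 181), (184, 190, 183), (149, 180, 152), (60, 103, 65), (29, 44, 31), (18, 138, 36), (95, 97, 31), (171, 40, 21), (177, 24, 21), (177, 21, 14), (100, 42, 39), (52, 45, 43), (69, 70, 65)]
225 [(79, 69, 64), (80, 77, 71), (177, 181, 174), (183, 189, 182), (184, 189, 182), (149, 181, 151), (60, 103, 64), (34, 46, 35), (18, 138, 36), (94, 96, 29), (170, 41, 22), (178, 27, 22), (177, 24, 15), (99, 40, 37), (50, 45, 43), (69, 69, 65)]
```

View pics/c12.png

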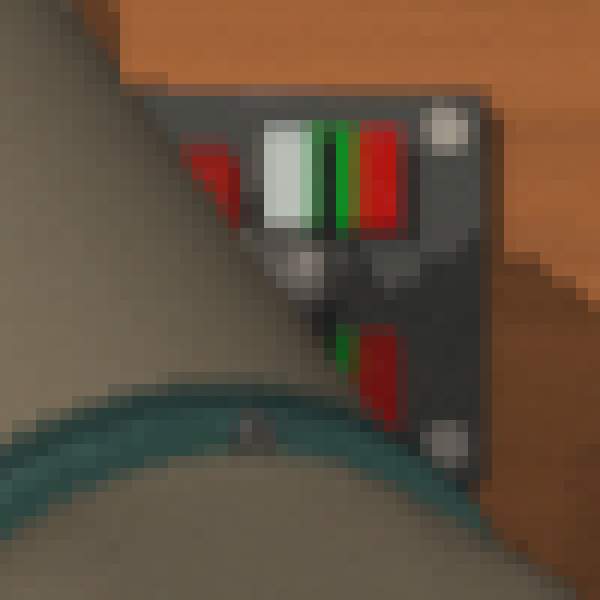

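View pics/c12s.png

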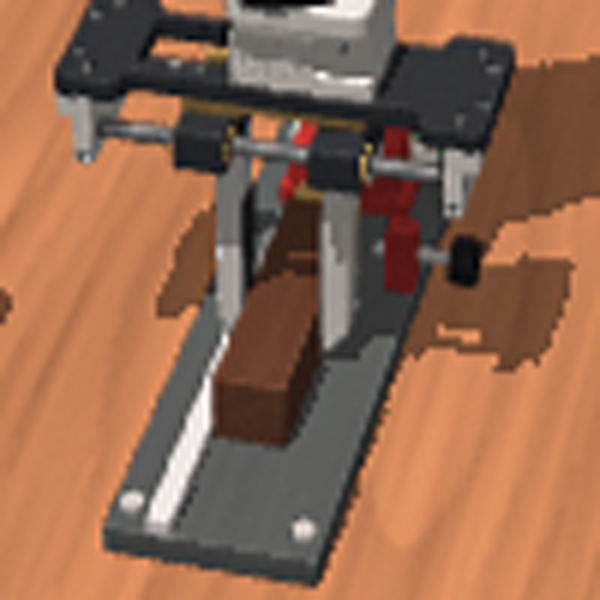

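The pointer is in the middle of the green band (column 387, band 385.3–389), so travel is about 14 mm. Force and pitch are steady. Holding still for more than three seconds.

Call:
{"fn": "carry_out", "kwargs": {
  "series": [
    [0, 0, 0, 0, 0, 0, 1],
    [0, 0, 0, 0, 0, 0, 1],
    [0, 0, 0, 0, 0, 0, 1],
    [0, 0, 0, 0, 0, 0, 1],
    [0, 0, 0, 0, 0, 0, 1],
    [0, 0, 0, 0, 0, 0, 1],
    [0, 0, 0, 0, 0, 0, 1],
    [0, 0, 0, 0, 0, 0, 1]
  ]
}}

```text
t: 19.35
position: [0.6153, -0.041, 0.003]
ee_rot: [3.14, -0.0, 1.567]
contact_force: [-5.3, 12.7, 0.8]
width: 0.0319
```

Call:
{"fn": "carry_out", "kwargs": {
  "series": [
    [0, 0, 0, 0, 0, 0, 1],
    [0, 0, 0, 0, 0, 0, 1],
    [0, 0, 0, 0, 0, 0, 1],
    [0, 0, 0, 0, 0, 0, 1],
    [0, 0, 0, 0, 0, 0, 1],
    [0, 0, 0, 0, 0, 0, 1],
    [0, 0, 0, 0, 0, 0, 1],
    [0, 0, 0, 0, 0, 0, 1]
  ]
}}

```text
t: 20.15
position: [0.6153, -0.041, 0.003]
ee_rot: [3.14, -0.0, 1.567]
contact_force: [-4.8, 13.3, 1.3]
width: 0.0318
```

Call:
{"fn": "carry_out", "kwargs": {
  "series": [
    [0, 0, 0, 0, 0, 0, 1],
    [0, 0, 0, 0, 0, 0, 1],
    [0, 0, 0, 0, 0, 0, 1],
    [0, 0, 0, 0, 0, 0, 1],
    [0, 0, 0, 0, 0, 0, 1],
    [0, 0, 0, 0, 0, 0, 1],
    [0, 0, 0, 0, 0, 0, 1],
    [0, 0, 0, 0, 0, 0, 1]
  ]
}}

```text
t: 20.95
position: [0.6153, -0.041, 0.003]
ee_rot: [3.14, -0.0, 1.567]
contact_force: [-4.7, 13.1, 0.1]
width: 0.032
```

Call:
{"fn": "carry_out", "kwargs": {
  "series": [
    [0, 0, 0, 0, 0, 0, 1],
    [0, 0, 0, 0, 0, 0, 1],
    [0, 0, 0, 0, 0, 0, 1],
    [0, 0, 0, 0, 0, 0, 1],
    [0, 0, 0, 0, 0, 0, 1],
    [0, 0, 0, 0, 0, 0, 1],
    [0, 0, 0, 0, 0, 0, 1],
    [0, 0, 0, 0, 0, 0, 1]
  ]
}}

```text
t: 21.75
position: [0.6153, -0.041, 0.003]
ee_rot: [3.14, -0.0, 1.567]
contact_force: [-5.8, 13.5, 1.1]
width: 0.0315
```

Call:
{"fn": "carry_out", "kwargs": {
  "series": [
    [0, 0, 0, 0, 0, 0, 1],
    [0, 0, 0, 0, 0, 0, 1],
    [0, 0, 0, 0, 0, 0, 1],
    [0, 0, 0, 0, 0, 0, 1],
    [0, 0, 0, 0, 0, 0, 1],
    [0, 0, 0, 0, 0, 0, 1],
    [0, 0, 0, 0, 0, 0, 1],
    [0, 0, 0, 0, 0, 0, 1]
  ]
}}

```text
t: 22.55
position: [0.6153, -0.041, 0.003]
ee_rot: [3.14, -0.0, 1.567]
contact_force: [-5.4, 13.4, 1.7]
width: 0.0315
```

```bash
python3 look.py 13 | grep -E "^(2[0-9]\.|plate|223|225)"; python3 - <<'E'
from h import *
p,d=shot("side","13")
m,J=walnut("side",p,d,25,60);Q=J[m]
k=m&(J[...,2]>np.percentile(Q[:,2],90)-4);r=cv2.minAreaRect(J[k][:,:2].astype(np.float32));print(r,np.median(J[k][:,2]))
# top height along length
for a in range(-100,20,15):
    s=k&(J[...,0]>a)&(J[...,0]<a+15)
    if s.sum()>5: print(a,s.sum(),np.median(J[s],0).round(1))
cv2.imwrite("pics/c13.png",p[:,:,::-1])
E
```

```text
22.6 [ 0.6153 -0.041   0.003 ] [ 3.1401e+00 -3.0000e-04  1.5670e+00] [-6.4 14.1  0.8] [ 3.21  1.34 -0.16] 0.031444307540081144
plate {108: [381.6, 224.9], 118: [385.3, 225.0], 128: [389.1, 225.1], 138: [392.8, 225.2]}
223 [(77, 70, 66), (90, 85, 78), (176, 181, 173), (184, 190, 182), (184, 190, 182), (149, 181, 152), (60, 103, 65), (29, 43, 31), (18, 138, 36), (94, 95, 28), (170, 40, 20), (178, 23, 16), (178, 27, 22), (98, 39, 36), (51, 45, 42), (68, 69, 65)]
225 [(79, 70, 65), (79, 77, 71), (176, 181, 173), (184, 190, 182), (185, 190, 182), (149, 180, 151), (59, 103, 63), (33, 45, 33), (15, 138, 35), (95, 96, 31), (171, 42, 24), (177, 25, 20), (178, 27, 20), (98, 40, 36), (52, 45, 44), (68, 68, 64)]
((-34.91350555419922, 0.06870651245117188), (132.29324340820312, 31.462738037109375), 2.1777379512786865) 48.05104824966616
-100 41 [-92.1  -1.   47.9]
-85 43 [-77.1  -1.6  48.2]
-70 37 [-62.2  -1.9  48. ]
-55 41 [-47.8  -1.3  48.5]
-40 42 [-33.9   1.9  48. ]
-25 29 [-16.5   3.2  48.3]
-10 28 [-3.1  2.7 48. ]
5 22 [12.5  6.1 48. ]
```

View pics/side13.png

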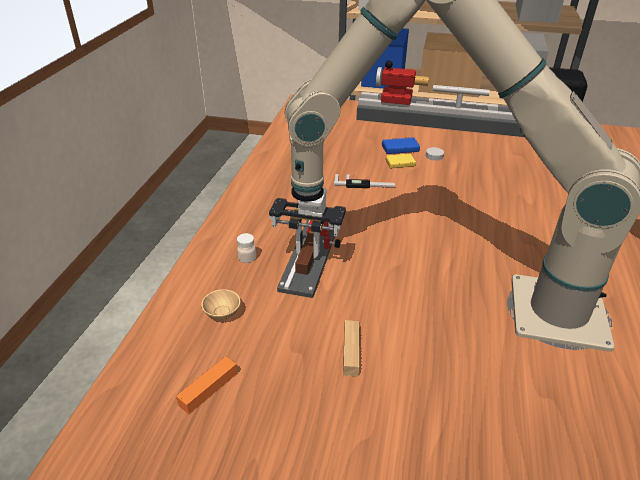

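```bash
python3 -c "
from station import order
print(order.finish_job())"
```

```text
the job is handed in; nothing more can be done
None
```

The walnut blank is on the jig bed against the fence, pushing the stop with the pointer in mid-green. The arm was still gripping and pushing when I handed the job in at about 22.7 s.

**What I did:**
- I gripped the walnut at mid-length with 40 N and laid it flat on the bed, about 27 mm short of the stop.
- I nudged it sideways until it touched the fence, then slid it into the stop and held the push for about 4 s.

**Last checks:**
- **Pointer:** it sat at column 387, with green running from 385.3 to 389. That is about 14 mm of travel, well short of the end, and it had not shifted by the end of the hold.
- **Hold:** the arm's position did not change and the push stayed at about 13 to 14 N. The spring accounts for roughly 8.5 N of that; I put the rest down to fence and bed friction.
- **Blank:** its top is level at about 48 mm along its whole length, and it lies centred on the jig (y≈0).
- **Other things:** the maple blank, jar, dish and caliper look untouched in the last picture; I did not measure them again.

**What disagreed:**
- **Height reading:** the reported TCP height was about 37 mm lower than the cameras showed, so I went by the cameras and the contact force.
- **Blank angle:** one rough fit, with the blank partly hidden by a finger, put it about 2° off the jig. The gripper angle showed about 0.3°, so I took the fit to be error.

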